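# Gauge the tap sleeves at the juice bar and put the good ones away

### The job

Try each aluminium tap sleeve on the stepped gauge pin, one at a time, beginning with the sleeve nearest the drawer cabinet and working along the row: stand the ones that slide right down to the pin's foot upright in the open spare-parts drawer, and stand the ones that stop on the pin's shoulder upright in the low steel tray. When all are sorted, push the drawer fully home until its catch holds it, and leave the cups, spoon, jar and syrup bottle around where they are.

Things in the scene. Friction and masses are not known exactly. Their poses are not given: they have to be found in the camera images.
- sleeve_1a: plain aluminium tube, a tap sleeve: outer diameter 58 mm, 62 mm long, 150 g, upright in the first (the end nearest the drawer cabinet) place of the row on the black mat. Only one of 'a' and 'b' of a place, or neither, is present (else None). Either may be good (bore 39 mm) or tight (bore 31 mm): try it on the pin. Origin: centre of its underside at the start; z along its axis
- sleeve_1b: plain aluminium tube, a tap sleeve: outer diameter 58 mm, 62 mm long, 150 g, upright in the first (the end nearest the drawer cabinet) place of the row on the black mat. Only one of 'a' and 'b' of a place, or neither, is present (else None). Either may be good (bore 39 mm) or tight (bore 31 mm): try it on the pin. Origin: centre of its underside at the start; z along its axis
- sleeve_2a: plain aluminium tube, a tap sleeve: outer diameter 58 mm, 62 mm long, 150 g, upright in the second place of the row on the black mat. Only one of 'a' and 'b' of a place, or neither, is present (else None). Either may be good (bore 39 mm) or tight (bore 31 mm): try it on the pin. Origin: centre of its underside at the start; z along its axis
- sleeve_2b: plain aluminium tube, a tap sleeve: outer diameter 58 mm, 62 mm long, 150 g, upright in the second place of the row on the black mat. Only one of 'a' and 'b' of a place, or neither, is present (else None). Either may be good (bore 39 mm) or tight (bore 31 mm): try it on the pin. Origin: centre of its underside at the start; z along its axis
- sleeve_3a: plain aluminium tube, a tap sleeve: outer diameter 58 mm, 62 mm long, 150 g, upright in the third place of the row on the black mat. Only one of 'a' and 'b' of a place, or neither, is present (else None). Either may be good (bore 39 mm) or tight (bore 31 mm): try it on the pin. Origin: centre of its underside at the start; z along its axis
- sleeve_3b: plain aluminium tube, a tap sleeve: outer diameter 58 mm, 62 mm long, 150 g, upright in the third place of the row on the black mat. Only one of 'a' and 'b' of a place, or neither, is present (else None). Either may be good (bore 39 mm) or tight (bore 31 mm): try it on the pin. Origin: centre of its underside at the start; z along its axis
- sleeve_4a: plain aluminium tube, a tap sleeve: outer diameter 58 mm, 62 mm long, 150 g, upright in the fourth (the far end, away from the cabinet) place of the row on the black mat. Only one of 'a' and 'b' of a place, or neither, is present (else None). Either may be good (bore 39 mm) or tight (bore 31 mm): try it on the pin. Origin: centre of its underside at the start; z along its axis
- sleeve_4b: plain aluminium tube, a tap sleeve: outer diameter 58 mm, 62 mm long, 150 g, upright in the fourth (the far end, away from the cabinet) place of the row on the black mat. Only one of 'a' and 'b' of a place, or neither, is present (else None). Either may be good (bore 39 mm) or tight (bore 31 mm): try it on the pin. Origin: centre of its underside at the start; z along its axis
- gauge_seat (a point): top of the gauge's fixed steel foot (80 x 80 mm), on the axis of the upright stepped pin; z up. The pin is 36 mm in diameter up to a flat shoulder 30 mm above this point, then a lead 26 mm in diameter up to 60 mm (last 10 mm tapered to 16 mm). A good sleeve slides down to the foot; a tight one comes to rest on the shoulder, 30 mm above the foot
- tray_floor (a point): centre of the inner floor of the low open steel reject tray, fixed to the counter; inside 124 mm along this point's x and 292 mm along its y, walls 5 mm thick and about 20 mm above this floor
- drawer (a joint): opening of the spare-parts drawer in m: 0 fully home, about 0.155 to 0.185 at the start; pushing away from the robot shuts it. A sprung ball catch resists a little over the last 14 mm (a few N) and then holds it shut
- drawer_floor (a point): centre of the drawer's inner floor (moves with it), 20 mm above the counter; x to the drawer's back, y across; inside 212 mm along x, 290 mm along y, walls 6 mm thick, 76 mm above this floor. Its back part is under the cabinet's top (118 mm above the counter): a front part as long as the opening less 6 mm is free from above
- drawer_push (a point): middle of the drawer's flat outer front face, 22 mm below its upper edge and 84 mm above the counter, moves with the drawer; x points into the cabinet (the way to push), y along the front (326 mm wide). No handle. The cabinet's top is 34 mm above this point
- mat: thin black rubber bar mat 110 x 370 mm, 4 mm thick, fixed; the sleeves stand on it in one row along its y, about 90 mm apart, the first place at +y
- spoon: bar spoon lying on the counter, 150 mm; leave it alone
- beaker: small orange cup, 72 mm wide and 60 mm high; leave it alone
- syrup: amber syrup bottle, 68 mm wide, 200 mm high; leave it alone
- tumbler: squat drinking tumbler of white plastic, 64 mm wide, 55 mm high, closed at the bottom; stands in the fourth place of the row in some starts, else absent; leave it alone
- jar: squat green glass jar, 76 mm wide, 80 mm high; leave it alone
Things that resemble listed ones, but are neither listed nor needed, are in the scene too. What is shaped like the sleeve_1a but blue or purple is not meant.

How it is judged:
By the outcome, as a careful person would: the job done as asked, in the order asked, and still so for the second after the job is handed in, with the robot touching nothing.
Of sleeve_1a, sleeve_1b only 1 to 1 are there at a start; the rules pass over those that are not, and their reading is None.
Of sleeve_2a, sleeve_2b only 1 to 1 are there at a start; the rules pass over those that are not, and their reading is None.
Of sleeve_3a, sleeve_3b only 1 to 1 are there at a start; the rules pass over those that are not, and their reading is None.
Of sleeve_4a, sleeve_4b, tumbler only 1 to 1 are there at a start; the rules pass over those that are not, and their reading is None.
At some moment in a run one of sleeve_1a, sleeve_1b, sleeve_2a, sleeve_2b, sleeve_3a, sleeve_3b, sleeve_4a, sleeve_4b may be knocked a few centimetres aside while the robot is not near it.
It also fails if it takes over 210 s, if anything falls off the work surface, if the arm or the gripper's body presses on something with over 40 N, if the wrist force passes 120 N, or if a joint passes its speed limit or range.

### The arm

A 6-joint arm with a two-finger parallel gripper is mounted at the origin on the work surface. World frame = base frame: x ahead of the robot, y to its left, z up, the work surface at z = 0. Lengths are in m, angles in rad, forces in N, time in s.
With the tool pointing down it reaches from about 0.275 to 0.825 m from the base axis. Payload 4.9 kg.
Tool frame: the origin (TCP) lies midway between the tips of the shut fingers; the grasp point (between the pads) lies 19 mm behind it (bot.grip_depth is the distance from the TCP to the grasp point, in m); z points along the fingers, y is the line along which they close (so a half turn about z gives the same grasp; the last joint's range is limited). The gripper opens to 85 mm and grips with 20 to 120 N. Pads are 22 mm wide; open, the fingers measure 114 mm over their backs; the gripper's body (76 mm by 85 mm) begins 54 mm behind the grasp point. The pads swing forward as they close: fully open they stand 13 mm farther back than shut.
Start: joints at [-0.134, 0.326, -0.193, 1.052, 0, 1.437], TCP at [0.55, 0, 0.21] pointing down, gripper open.
Joint ranges: [-2.65, 2.65], [-0.97, 1.79], [-1.3, 1.35], [-1.93, 2.1], [-1.47, 1.37], [-3.14, 3.14]. Speed limits (rad/s): [2.57, 2.57, 3.14, 3.14, 3.14, 3.14].

### API

Orientations are given as a unit quaternion [w, x, y, z].
In Python, from cell import bot gives the robot as it stands. Calls block until the motion is done:
- bot.move_pose(position, orientation): joint-space move of the TCP to a pose.
- bot.move_linear(position, speed=0.15, rotation=None, until_force=None): straight line of the TCP; rotation=None keeps the orientation; speed is the mean speed in m/s. With until_force (N) it stops when the force on the tool has changed by that much, and returns True; else False.
- bot.goto_joints(angles): joint-space move.
- bot.set_gripper(opening, grasp_force=None): opening from 0.0 (shut) to 1.0 (fully open); grasp_force is the grip in N (None keeps the last); returns when the fingers have stopped.
- bot.wait(seconds).
- bot.solve_ik(position, orientation): joint angles nearest the present ones, or None.
- bot.camera(name): name is "scene" or "side" or "wrist"; returns the picture (400x640x3 uint8, red, green, blue); there is no depth.
- bot.calibration(name): a dict with "mtx" (3x3 intrinsics, pixels), "extrinsics" (4x4, takes a point from world to camera coordinates); the wrist camera has in their place "hand_eye" (4x4, takes a point from camera to tool coordinates, whose origin is the TCP and whose axes are the flange's). Camera axes: x right, y down, z forward; pixel columns grow to the right and rows downward; lengths in m; the calibration is good to about 2 mm. A picture is of the moment at which its call begins: read the wrist's pose just before it. calibration takes no time and is no camera call.
A pose or a line that the arm cannot do raises bot.PlanningError and nothing moves.
- bot.close_job(): hands the job in; it is judged then, once.
Trained networks look in the newest picture that a camera, given by its name, has taken for a name from the list of things; names that differ only in an ending like _2 or _b are one class to them, and where a whole thing is asked for, a point or a joint stands for the part that bears it (a point fixed in the world has none). Each returns a list of dicts, best first, with "confidence" (0 to 1); they miss things now and then, are a little off and sometimes report something else, mostly with a low value. They report only what shows in the picture. A call takes as long as a camera call. They do not tell look-alikes from the thing itself.
- bot.search_frame(camera, thing): "bbox" ([left, top, width, height] in pixels, round what is visible of it).
Readings, each from a call of its own:
- bot.read_clock(): time.
- bot.read_joint_positions(): joint angles.
- bot.read_joint_vel(): joint speeds.
- bot.read_joint_efforts(): joint torques, N m.
- bot.read_position(): TCP position.
- bot.read_tool_rot(): TCP orientation.
- bot.read_ft_force(): force on the tool from outside, world axes, zero at the start.
- bot.read_moment(): the same for the moment, N m.
- bot.read_gripper_width(): opening from 0.0 (shut) to 1.0 (fully open).
- bot.read_finger_force(): force on a finger pad.
Only numpy, scipy, OpenCV 4.12 (cv2) and the standard library are available. Lean on these libraries where they do the work, as an engineer would, in place of code of your own. Each camera call takes 0.05 s, during which the arm holds its last target. There are 200 camera calls.

## Working session

There is one attempt and no reset: what is moved stays moved. The work goes in short steps, each a Python script; the robot and the scene stay as the last script left them, time stands still between calls to the robot, and variables do not carry over. Pictures are saved under pics/ and viewed, at most 14 in all, crops included, and the job is handed in when it is done.

```bash
ls; mkdir -p pics; python3 - <<'E'
from cell import bot
import cv2
for c in ("scene","side"):
    im=bot.camera(c); cv2.imwrite(f"pics/{c}0.png",im[:,:,::-1])
    k=bot.calibration(c); print(c,k["mtx"].round(1).tolist(),k["extrinsics"].round(3).tolist())
    for n in ["sleeve_1a","gauge_seat","tray_floor","drawer","mat","spoon","beaker","syrup","tumbler","jar"]:
        try: print(n,[(([int(v) for v in d["bbox"]]),round(d["confidence"],2)) for d in bot.search_frame(c,n)])
        except Exception as e: print(n,e)
print(bot.calibration("wrist"),bot.read_tool_rot(),bot.read_clock())
E
```

```text
pics
scene [[401.0, 0.0, 318.7], [0.0, 401.0, 197.1], [0.0, 0.0, 1.0]] [[0.349, 0.937, -0.011, -0.119], [0.67, -0.258, -0.696, -0.375], [-0.655, 0.235, -0.718, 1.678], [0.0, 0.0, 0.0, 1.0]]
sleeve_1a [([310, 142, 15, 18], 0.87), ([335, 133, 16, 26], 0.77), ([287, 241, 23, 28], 0.68), ([321, 193, 20, 29], 0.63)]
gauge_seat [([318, 163, 31, 29], 0.85), ([360, 192, 21, 31], 0.56)]
tray_floor [([215, 164, 101, 57], 0.94)]
drawer [([357, 122, 109, 71], 0.96), ([182, 210, 27, 28], 0.21), ([335, 210, 29, 58], 0.18)]
mat [([224, 197, 122, 55], 0.8)]
spoon [([362, 189, 22, 35], 0.81), ([233, 217, 20, 27], 0.32)]
beaker [([181, 209, 28, 28], 0.67)]
syrup [([335, 210, 29, 58], 0.64)]
tumbler [([333, 211, 32, 56], 0.26)]
jar [([367, 224, 29, 40], 0.57)]
side [[393.6, 0.0, 319.6], [0.0, 393.6, 200.6], [0.0, 0.0, 1.0]] [[0.873, -0.488, -0.018, -0.528], [-0.322, -0.547, -0.773, 0.208], [0.367, 0.68, -0.635, 0.797], [0.0, 0.0, 0.0, 1.0]]
sleeve_1a [([401, 328, 43, 56], 0.71), ([207, 215, 31, 44], 0.68), ([198, 192, 30, 32], 0.64), ([321, 188, 25, 38], 0.63), ([252, 228, 128, 139], 0.46)]
gauge_seat 
[... 260 characters left out ...]
8], 0.71), ([198, 110, 110, 91], 0.35)]
syrup [([384, 130, 31, 78], 0.86)]
tumbler []
jar [([361, 149, 28, 36], 0.8)]
{'mtx': array([[311.27701409,   0.        , 317.69828636],
       [  0.        , 311.27701409, 200.39324612],
       [  0.        ,   0.        ,   1.        ]]), 'hand_eye': array([[ 7.95461662e-04, -9.48160713e-01, -3.17790230e-01,
         8.31662824e-02],
       [ 9.99999683e-01,  7.60515299e-04,  2.34024446e-04,
         5.91926431e-05],
       [ 1.97915456e-05, -3.17790315e-01,  9.48161018e-01,
        -1.63024477e-01],
       [ 0.00000000e+00,  0.00000000e+00,  0.00000000e+00,
         1.00000000e+00]])} [1.94160130e-05 7.07111572e-01 7.07101989e-01 2.36423017e-05] 1.1
```

```bash
python3 - <<'E'
import cv2
a=cv2.imread("pics/scene0.png")[90:300,150:490];cv2.imwrite("pics/s0.png",cv2.resize(a,(800,494),interpolation=2))
a=cv2.imread("pics/side0.png")[90:395,170:470];cv2.imwrite("pics/d0.png",cv2.resize(a,(590,600),interpolation=2))
E
```

```text
(no output)
```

View pics/s0.png

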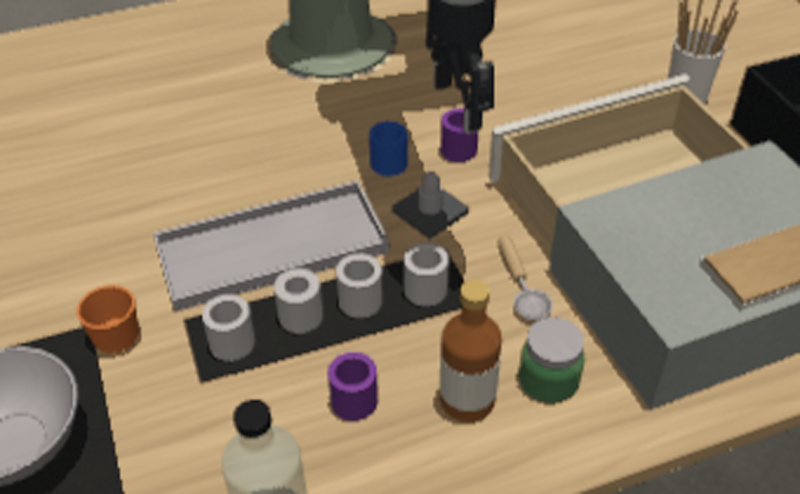

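View pics/d0.png

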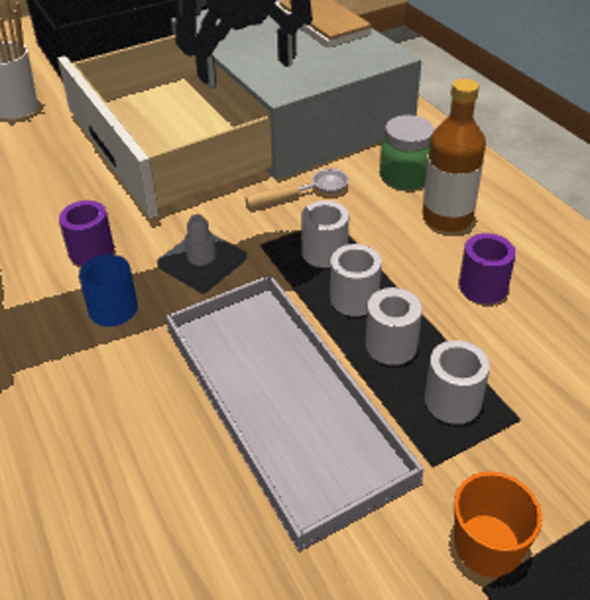

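The pictures show four grey sleeves in a row on the mat: scene crop (426,260), (359,271), (299,287), (227,313). The pin is at (430,200), with the tray left of it and the open drawer upper right. The purple and blue tubes are decoys. Next I triangulate.

```bash
cat > h.py <<'E'
from cell import bot
import numpy as np, cv2
from scipy.spatial.transform import Rotation as R
def P(name):
    """camera centre, and function pixels->world ray directions; wrist uses present pose"""
    k=bot.calibration(name)
    if name=="wrist":
        q=np.array(bot.read_tool_rot()); T=np.eye(4); T[:3,:3]=R.from_quat(q[[1,2,3,0]]).as_matrix(); T[:3,3]=bot.read_position()
        T=T@k["hand_eye"]
    else: T=np.linalg.inv(k["extrinsics"])
    return k["mtx"],T
def ray(cam,uv):
    m,T=cam; d=T[:3,:3]@np.linalg.solve(m,[uv[0],uv[1],1.]); return T[:3,3],d/np.linalg.norm(d)
def plane(cam,uv,z):
    c,d=ray(cam,uv); return c+d*(z-c[2])/d[2]
def proj(cam,p):
    m,T=cam; x=np.linalg.inv(T)@np.r_[p,1]; x=m@x[:3]; return x[:2]/x[2]
def tri(obs):
    A=np.zeros((3,3));b=np.zeros(3);rs=[ray(*o) for o in obs]
    for c,d in rs: M=np.eye(3)-np.outer(d,d);A+=M;b+=M@c
    p=np.linalg.solve(A,b); e=max(np.linalg.norm((np.eye(3)-np.outer(d,d))@(p-c)) for c,d in rs); return p,e
def down(yaw):
    """tool pointing down, closing line (tool y) at world angle yaw"""
    y=np.array([np.cos(yaw),np.sin(yaw),0]);z=np.array([0,0,-1.]);x=np.cross(y,z)
    q=R.from_matrix(np.c_[x,y,z]).as_quat(); return [q[3],*q[:3]]
E
python3 - <<'E'
from h import *
S,D=P("scene"),P("side")
s=lambda u,v:(S,(150+.425*u,90+.425*v)); d=lambda u,v:(D,(170+.5085*u,90+.5085*v))
for n,a,b in [("s1",(426,260),(326,218)),("s2",(359,271),(356,264)),("s3",(299,287),(394,308)),("s4",(227,313),(459,360)),
 ("pintop",(430,176),(199,218)),("foot L",(394,210),(247,257)),("foot far/near",(430,236),(247,257)),
 ("trayTopNear+y",(357,186),(168,318)),("tray far+y",(386,240),(270,279)),("tray near -y",(157,234),(301,535)),("tray far-y",(175,298),(421,475)),
 ("drawer front -y top",(494,130),(152,160)),("drawer front +y top",(687,77),(62,60)),("cab top front -y",(556,208),(272,108)),
 ("mat +y far",(465,287),(300,230)),("jar",(553,340),(410,130)),("syrup",(475,293),(465,90)),("spoon",(505,245),(250,200))]:
    p,e=tri([s(*a),d(*b)]); print(n,p.round(3),round(e,4),"r",np.hypot(*p[:2]).round(3))
E
```

```text
s1 [ 0.614 -0.063  0.058] 0.0018 r 0.617
s2 [ 0.601 -0.15   0.058] 0.0019 r 0.62
s3 [ 0.599 -0.229  0.058] 0.0012 r 0.641
s4 [ 0.611 -0.323  0.062] 0.0003 r 0.692
pintop [ 0.475 -0.001  0.071] 0.0001 r 0.475
foot L [ 0.503 -0.066  0.049] 0.0029 r 0.508
foot far/near [ 0.524 -0.02   0.003] 0.0021 r 0.524
trayTopNear+y [ 0.396 -0.083  0.014] 0.0014 r 0.404
tray far+y [ 0.523 -0.085  0.018] 0.0016 r 0.53
tray near -y [ 0.397 -0.38   0.018] 0.0026 r 0.55
tray far-y [ 0.523 -0.382  0.016] 0.0044 r 0.648
drawer front -y top [0.457 0.101 0.104] 0.0042 r 0.468
drawer front +y top [0.437 0.431 0.098] 0.0025 r 0.614
cab top front -y [0.635 0.109 0.115] 0.0015 r 0.644
mat +y far [ 0.615 -0.002 -0.011] 0.0034 r 0.615
jar [0.801 0.024 0.074] 0.0007 r 0.801
syrup [ 0.794 -0.08   0.191] 0.0015 r 0.798
spoon [0.578 0.073 0.006] 0.0016 r 0.582
```

```bash
cat >> h.py <<'E'
def snap(name):
    cam=P(name); return cam,bot.camera(name)
def ortho(cam,im,x0,x1,y0,y1,z,s=2000):
    """top-down picture of plane z, s px/m; col=(y1-y)*s, row=(x1-x)*s"""
    w,h=int((y1-y0)*s),int((x1-x0)*s)
    src=np.float32([[0,0],[w,0],[w,h],[0,h]]); W=[(x1,y1),(x1,y0),(x0,y0),(x0,y1)]
    dst=np.float32([proj(cam,np.array([a,b,z])) for a,b in W])
    return cv2.warpPerspective(im,cv2.getPerspectiveTransform(dst,src),(w,h))
E
python3 - <<'E'
from h import *
q=down(np.pi/2)
for i,(p) in enumerate([(.52,-.2,.33),(.44,.12,.36)]):
    bot.move_pose(p,q); cam,im=snap("wrist"); np.savez(f"w{i}.npz",m=cam[0],T=cam[1],im=im)
    print(bot.read_joint_positions())
    print([(([int(v) for v in d["bbox"]]),round(d["confidence"],2)) for d in bot.search_frame("wrist","sleeve_1a")])
    print([(([int(v) for v in d["bbox"]]),round(d["confidence"],2)) for d in bot.search_frame("wrist","tumbler")])
    if i==0:o=ortho(cam,im,.36,.68,-.42,.05,.066); 
    else: o=ortho(cam,im,.4,.68,-.08,.45,.096)
    cv2.imwrite(f"pics/o{i}.png",cv2.resize(o[:,:,::-1],None,fx=.75,fy=.75))
    if i==0:
        g=cv2.GaussianBlur(cv2.cvtColor(o,cv2.COLOR_RGB2GRAY),(5,5),0)
        c=cv2.HoughCircles(g,cv2.HOUGH_GRADIENT,1,100,param1=80,param2=20,minRadius=52,maxRadius=64)
        for u,v,r in c[0]: print("circ",(.68-v/2000).round(4),(.05-u/2000).round(4),r/2)
E
```

```text
[-4.99128251e-01  2.93439803e-01  6.47637587e-02  1.34255584e+00
  1.04920743e-04 -4.99333229e-01]
[([383, 190, 43, 44], 0.9), ([505, 0, 75, 57], 0.81), ([294, 258, 31, 49], 0.76), ([426, 0, 62, 53], 0.63)]
[]
circ 0.5952 -0.2298 28.65
circ 0.5992 -0.1492 29.15
circ 0.6068 -0.3232 28.6
circ 0.6098 -0.0622 28.25
[ 1.02490683e-01  9.05090582e-02 -1.13037161e-01  1.36745528e+00
 -2.91872583e-04  1.03943445e-01]
[([280, 76, 36, 42], 0.95), ([192, 227, 41, 42], 0.85), ([124, 286, 39, 43], 0.69), ([199, 64, 50, 46], 0.66), ([0, 115, 206, 84], 0.47)]
[([190, 230, 41, 38], 0.64), ([307, 145, 240, 140], 0.49), ([211, 312, 22, 47], 0.32)]
```

View pics/o0.png

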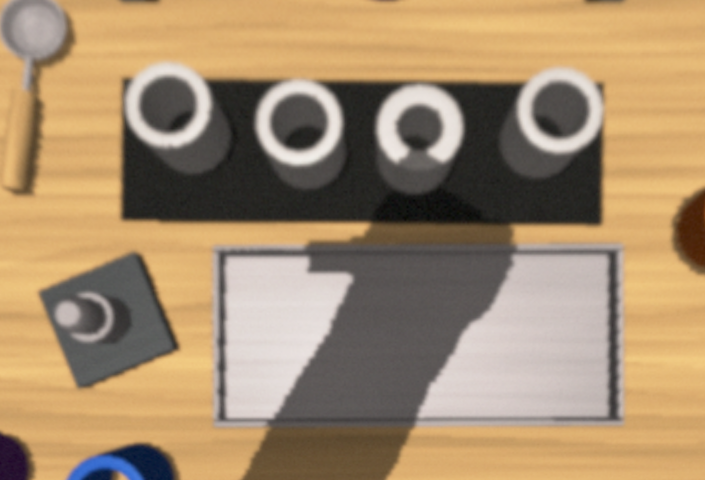

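View pics/o1.png

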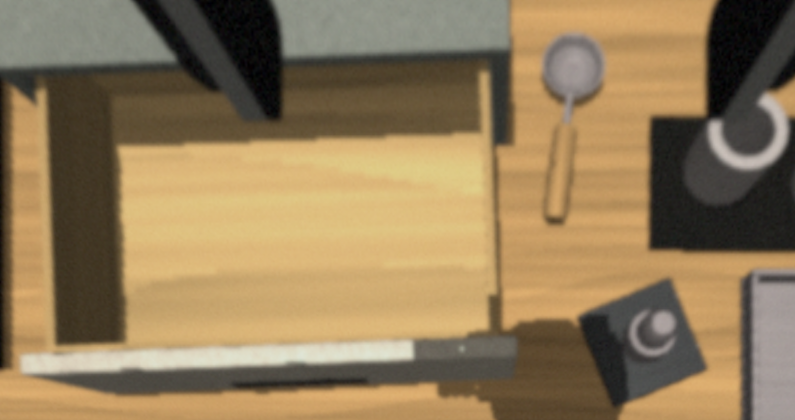

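Ortho 0 shows the four sleeves at px (168,105), (299,123), (420,127), (560,110), the third with a small bore, plus the tray and the pin on its rotated foot. Ortho 1 shows the drawer open between y of about 0.13 and 0.42. Next are close standard views of the pin and sleeve 1.

```bash
cat >> h.py <<'E'
def view(x,y,H=.2,zt=.068):
    """put target (x,y,zt) on the wrist camera's axis"""
    bot.move_pose((x-(.335*(H+.163-zt)-.083),y,H),down(np.pi/2)); bot.wait(.2); return snap("wrist")
def circle(cam,im,x,y,z,r,w=.06,S=4000,tol=2.5,p2=15):
    o=ortho(cam,im,x-w,x+w,y-w,y+w,z,S); g=cv2.GaussianBlur(cv2.cvtColor(o,cv2.COLOR_RGB2GRAY),(9,9),0)
    c=cv2.HoughCircles(g,cv2.HOUGH_GRADIENT,2,40,param1=60,param2=p2,minRadius=int((r-tol)*S/1000),maxRadius=int((r+tol)*S/1000))
    return o,([] if c is None else [(x+w-v/S,y+w-u/S,q/S*1000) for u,v,q in c[0]])
E
python3 - <<'E'
from h import *
cam,im=view(.475,0); np.savez("pin.npz",m=cam[0],T=cam[1],im=im)
o,c=circle(cam,im,.475,0,.071,8); print("top",np.round(c[:3],4))
o2,c=circle(cam,im,.475,0,.041,18); print("shoulder",np.round(c[:3],4))
c1,i1=view(.610,-.062); np.savez("s1.npz",m=c1[0],T=c1[1],im=i1)
o3,c=circle(c1,i1,.610,-.062,.066,29); print("s1",np.round(c[:3],4))
cv2.imwrite("pics/o2.png",cv2.resize(np.hstack([o,o3])[:,:,::-1],(800,400)))
E
```

```text
top [[ 0.4413  0.0388  8.5   ]
 [ 0.4853 -0.0548 10.15  ]
 [ 0.4252  0.0362 10.2   ]]
shoulder [[ 0.5103 -0.0383 18.55  ]
 [ 0.4683  0.0348 19.05  ]
 [ 0.5093 -0.0243 20.2   ]]
s1 [[ 0.6113 -0.0612 28.4   ]
 [ 0.6088 -0.0712 29.5   ]
 [ 0.5988 -0.0578 29.    ]]
```

View pics/o2.png

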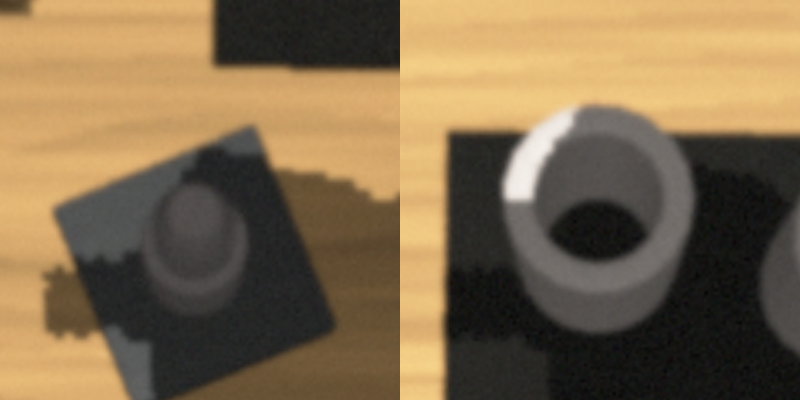

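```bash
cat >> h.py <<'E'
def ring(cam,im,x,y,z,rs,w=.06,S=4000):
    """best centre for concentric circles of radii rs (m) by ring-matched radial edges"""
    o=ortho(cam,im,x-w,x+w,y-w,y+w,z,S); g=cv2.GaussianBlur(cv2.cvtColor(o,cv2.COLOR_RGB2GRAY),(0,0),4).astype(np.float32)
    gx,gy=cv2.Sobel(g,5,1,0,scale=.125),cv2.Sobel(g,5,0,1,scale=.125); m=np.hypot(gx,gy); k=np.minimum(m,2)/(m+1e-3)
    gx*=k;gy*=k; n=int(max(rs)*S)+8; yy,xx=np.mgrid[-n:n+1,-n:n+1].astype(np.float32); d=np.hypot(xx,yy)+1e-3; sc=0
    for r in rs:
        b=np.exp(-((d-r*S)/4)**2)/r/S
        # double-angle trick: sign-independent radial agreement
        c2,s2=(xx*xx-yy*yy)/d/d,2*xx*yy/d/d; mm=np.hypot(gx,gy)+1e-3
        f=lambda a,kk: cv2.filter2D(a,-1,kk,borderType=cv2.BORDER_REPLICATE)
        sc=sc+f(mm,b)+f((gx*gx-gy*gy)/mm,b*c2)+f(2*gx*gy/mm,b*s2)
    _,v,_,(u,t)=cv2.minMaxLoc(sc); return x+w-t/S,y+w-u/S,v
def load(f):
    d=np.load(f); return (d["m"],d["T"]),d["im"]
E
python3 - <<'E'
from h import *
cam,im=load("s1.npz")
for rs in ([.029],[.029,.0195],[.029,.0155]): print("s1",rs,np.round(ring(cam,im,.61,-.062,.066,rs,),4))
cam,im=load("pin.npz")
for z in (.009,.011,.013):
    o=ortho(cam,im,.415,.535,-.06,.06,z,4000); hsv=cv2.cvtColor(o,cv2.COLOR_RGB2HSV); m=(hsv[:,:,1]<70).astype(np.uint8)*255
    m=cv2.morphologyEx(m,cv2.MORPH_CLOSE,np.ones((15,15)))
    cs,_=cv2.findContours(m,0,2); (u,v),wh,a=cv2.minAreaRect(max([c for c in cs if cv2.pointPolygonTest(c,(240,240),False)>0] or cs,key=cv2.contourArea))
    print("foot",z,.535-v/4000,.06-u/4000,np.array(wh)/4000,a)
for z in (.039,.041,.043):print("shoulder",np.round(ring(cam,im,.475,0,z,[.018],w=.04),4),"lead",np.round(ring(cam,im,.475,0,z,[.018,.013],w=.04),4))
cam,im=load("w0.npz")
for n,x,y in ((1,.61,-.062),(2,.599,-.149),(3,.595,-.23),(4,.607,-.323)):
    print(n,[np.round(ring(cam,im,x,y,.066,[.029,b]),4).tolist() for b in (.0195,.0155)])
E
```

```text
s1 [0.029] [ 6.110000e-01 -6.180000e-02  1.584018e+02]
s1 [0.029, 0.0195] [ 6.107000e-01 -6.180000e-02  3.272141e+02]
s1 [0.029, 0.0155] [ 6.092000e-01 -5.980000e-02  2.024836e+02]
foot 0.009 0.4706458129882813 0.0016336288452148406 [0.07988116 0.07884477] 67.47943115234375
foot 0.011 0.4700016708374024 0.0016308174133300782 [0.0795219  0.07842912] 67.3134765625
foot 0.013 0.4695041427612305 0.0015975799560546886 [0.07893744 0.07801965] 67.36189270019531
shoulder [4.720000e-01 1.800000e-03 1.209657e+02] lead [4.722000e-01 1.800000e-03 1.833042e+02]
shoulder [4.715000e-01 1.800000e-03 1.208055e+02] lead [4.715000e-01 1.800000e-03 1.839303e+02]
shoulder [4.710000e-01 1.800000e-03 1.198915e+02] lead [4.710000e-01 1.800000e-03 1.835016e+02]
1 [[0.6092, -0.0622, 340.6217], [0.61, -0.0618, 280.2953]]
2 [[0.5973, -0.149, 353.8399], [0.5983, -0.1485, 294.2144]]
3 [[0.5935, -0.2308, 241.2339], [0.5955, -0.2295, 336.488]]
4 [[0.6055, -0.3223, 340.7978], [0.6063, -0.3228, 271.1258]]
```

```bash
cat >> h.py <<'E'
def pick(x,y,z=.027):
    q=down(0); bot.set_gripper(1.0); bot.move_pose((x,y,.15),q); bot.move_linear((x,y,z),.15); bot.set_gripper(0.,40)
E
python3 - <<'E'
from h import *
print(bot.read_clock())
x,y=.6103,-.0618
pick(x,y); print("w",bot.read_gripper_width(),bot.read_finger_force(),bot.read_position())
bot.set_gripper(1.0); bot.move_linear((x,y,.15),.2)
cam,im=view(x,y); print(np.round(ring(cam,im,x,y,.066,[.029,.0195]),4)); print(bot.read_clock())
E
```

```text
6.3
w 0.6602875548580336 41.716852728277445 [ 0.61138881 -0.06199061  0.02868011]
[ 6.108000e-01 -6.160000e-02  3.255493e+02]
12.1083
```

```bash
cat >> h.py <<'E'
PIN=np.array([.472,.0017])
def to_pin(dx=0,dy=0):
    """carry held sleeve over pin and lower to contact; returns TCP z read. Foot ~ .034, shoulder ~ .064"""
    p=bot.read_position(); bot.move_linear((p[0],p[1],.15),.2)
    x,y=PIN+[dx,dy]; bot.move_pose((x,y,.15),down(0)); bot.wait(.2)
    e=np.array(bot.read_position())[:2]-[x,y]; print("err",e.round(4)); x,y=np.array([x,y])-e
    bot.move_linear((x,y,.10),.15); hit=bot.move_linear((x,y,.026),.04,until_force=6)
    return x,y,hit,np.round(bot.read_position(),4),np.round(bot.read_ft_force(),1)
E
python3 - <<'E'
from h import *
pick(.6106,-.0618); print(bot.read_gripper_width(),bot.read_position())
print(to_pin(),bot.read_moment()); print(bot.read_clock())
E
```

```text
0.6619901526881729 [ 0.61137279 -0.06198622  0.02867821]
err [ 0.0009 -0.0004]
(np.float64(0.4710700030735416), np.float64(0.0021328784526652876), True, array([0.4709, 0.0022, 0.0387]), array([-0.6,  0.6,  5.7])) [-0.02340085  0.14922985  0.05776473]
18.5833
```

```bash
python3 - <<'E'
from h import *
p=bot.read_position()
print(bot.move_linear((.4711,.0021,.026),.03,until_force=8),bot.read_position(),bot.read_ft_force())
bot.set_gripper(1.0); bot.wait(.3); print(bot.read_ft_force(),bot.read_position())
bot.move_linear((.4711,.0021,.15),.2); cam,im=view(.471,.002)
for z in (.066,.07,.074,.078):print(z,np.round(ring(cam,im,.471,.002,z,[.029,.0195]),4))
o=ortho(cam,im,.41,.53,-.06,.06,.07,4000);cv2.imwrite("pics/pin1.png",o[:,:,::-1])
E
```

```text
True [0.47090322 0.0021771  0.03869348] [-1.4397993  -0.34801449  7.97195758]
[ 0.63916143 -0.13090145  0.1867324 ] [0.46985795 0.00233155 0.03778315]
0.066 [4.735000e-01 2.500000e-03 2.848564e+02]
0.07 [4.725000e-01 2.500000e-03 2.889916e+02]
0.074 [4.710000e-01 2.500000e-03 2.862217e+02]
0.078 [4.697000e-01 2.500000e-03 2.759102e+02]
```

View pics/pin1.png

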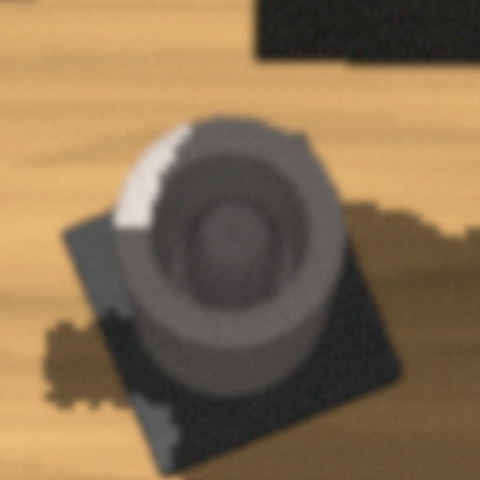

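The crop shows sleeve 1 right down on the foot, with the pin tip level with its rim: it is good and goes to the drawer. After that I try sleeve 2.

```bash
cat >> h.py <<'E'
PIN=np.array([.4709,.0022])
def off_pin(z):
    x,y=PIN; q=down(0); bot.set_gripper(1.0); p=bot.read_position()
    bot.move_pose((x,y,.15),q); e=np.array(bot.read_position())[:2]-[x,y]; x,y=PIN-e
    bot.move_linear((x,y,z),.15); bot.set_gripper(0.,40); bot.move_linear((x,y,.17),.12); print("held",round(bot.read_gripper_width(),3))
def place(x,y,zmin,zfast):
    bot.move_pose((x,y,.17),down(0)); bot.move_linear((x,y,zfast),.15); h=bot.move_linear((x,y,zmin),.03,until_force=4)
    print("placed",h,np.round(bot.read_position(),4)); bot.set_gripper(1.0); bot.move_linear((x,y,.17),.2)
def find(x,y,b):
    cam,im=view(x,y); best=max((ring(cam,im,x,y,.066,[.029,r])+(r,) for r in (.0195,.0155)),key=lambda t:t[2]); print("found",np.round(best,4)); return best,cam,im
E
python3 - <<'E'
from h import *
off_pin(.037); place(.54,.175,.035,.058)
b,cam,im=find(.5973,-.149,0); cv2.imwrite("pics/f2.png",im[:,:,::-1])
if b[2]>250:
    pick(b[0]+.0006,b[1]-.0002); print(bot.read_gripper_width(),to_pin())
print(bot.read_clock())
E
```

```text
held 0.662
placed True [0.541  0.1751 0.0444]
found [ 5.990000e-01 -1.490000e-01  3.315906e+02  1.950000e-02]
err [ 0.0012 -0.001 ]
0.6516765465650018 (np.float64(0.4696844891598336), np.float64(0.0032167524819345285), True, array([0.4694, 0.0029, 0.0383]), array([-1. ,  0. ,  6.2]))
38.15
```

Sleeve 2 reached the foot too (z 0.038). It goes to the drawer, then I try sleeve 3.

```bash
cat >> h.py <<'E'
def regrip():
    bot.set_gripper(1.0); bot.wait(.2); bot.set_gripper(0.,40); p=bot.read_position(); bot.move_linear((p[0],p[1],.17),.12); print("held",round(bot.read_gripper_width(),3))
E
python3 - <<'E'
from h import *
regrip(); place(.54,.255,.035,.058)
b,cam,im=find(.595,-.2295,0)
if b[2]>250:
    pick(b[0]+.0006,b[1]-.0002); print(bot.read_gripper_width(),to_pin(),bot.read_moment())
print(bot.read_clock()); im=bot.camera("side"); cv2.imwrite("pics/side1.png",cv2.resize(im[90:395,170:470,::-1],(590,600)))
E
```

```text
held 0.653
placed True [0.5406 0.2551 0.0441]
found [ 5.955000e-01 -2.298000e-01  3.331602e+02  1.550000e-02]
err [ 0.0009 -0.001 ]
0.6491294314728251 (np.float64(0.46998584691201767), np.float64(0.0032215031281791155), True, array([0.4697, 0.0033, 0.0681]), array([-0.7,  0.3,  4.9])) [ 0.03984433  0.31683805 -0.03720372]
52.75
```

View pics/side1.png

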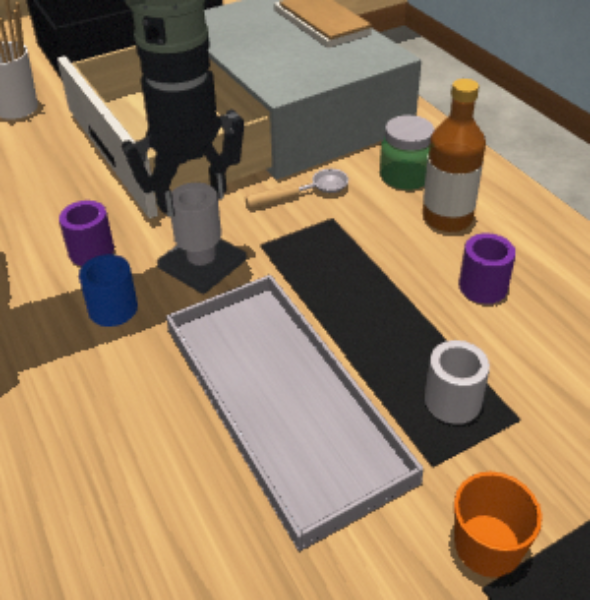

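The side picture shows sleeve 3 standing on the shoulder (z 0.068, 30 mm above the foot), with the pin's shank visible below it. It is tight, so it goes to the tray, then I try sleeve 4.

```bash
python3 - <<'E'
from h import *
regrip(); place(.459,-.232,.018,.05)
b,cam,im=find(.606,-.3225,0)
if b[2]>250:
    pick(b[0]+.0006,b[1]-.0002); print(bot.read_gripper_width(),to_pin(),bot.read_moment())
print(bot.read_clock())
E
```

```text
held 0.647
placed True [ 0.4594 -0.2321  0.0289]
found [ 6.070000e-01 -3.243000e-01  3.326376e+02  1.950000e-02]
err [ 0.0007 -0.0008]
0.651933313188749 (np.float64(0.47021647555113344), np.float64(0.0030005605854852933), True, array([0.4701, 0.0025, 0.0387]), array([-0.4, -0.8,  5.6])) [-0.11156927  0.05284981 -0.06438754]
67.45
```

Sleeve 4 is down at the foot, so it goes to the drawer. Then I check everything before the push.

```bash
python3 - <<'E'
from h import *
regrip(); place(.54,.335,.035,.058)
bot.move_pose((.38,.0,.36),down(np.pi/2)); bot.wait(.2); cam,im=snap("wrist"); np.savez("end.npz",m=cam[0],T=cam[1],im=im)
o=ortho(cam,im,.36,.68,-.4,.46,.09,1000)
S=bot.camera("scene"); a=cv2.resize(S[90:300,150:490],(640,395))
cv2.imwrite("pics/chk.png",np.vstack([cv2.resize(o,(640,238)),a])[:590,:,::-1]); print(bot.read_clock())
E
```

```text
held 0.651
placed True [0.5408 0.3352 0.0444]
75.8167
```

View pics/chk.png

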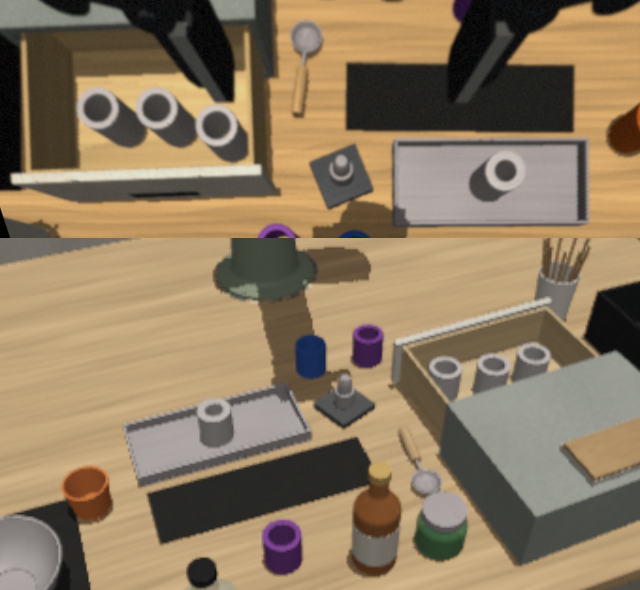

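All three good sleeves stand in the drawer (ortho px (100,110), (160,108), (218,127); the first has been nudged but is upright). The tight one stands in the tray at (505,172), and nothing else has moved. Now I push the drawer.

```bash
python3 - <<'E'
from h import *
q=down(np.pi/2); d=np.array([np.cos(.04),np.sin(.04),0])
bot.set_gripper(0.); p=np.array([.395,.268,.15]); bot.move_pose(p,q); p[2]=.072; bot.move_linear(p,.15)
print(bot.move_linear(p+.17*d,.05,until_force=15),bot.read_position(),bot.read_ft_force())
c=np.array(bot.read_position()); c[2]=.072
print(bot.move_linear(c+.09*d,.03,until_force=22),bot.read_position(),bot.read_ft_force(),bot.read_clock())
E
```

```text
False [0.56484618 0.2748246  0.07206176] [-0.6983377  -0.34549957 -0.33073531]
True [0.60144215 0.2761539  0.07098487] [ 1.53913922 -0.4969006   0.20262986] 83.625
```

```bash
python3 - <<'E'
from h import *
d=np.array([np.cos(.04),np.sin(.04),0]); c=np.array(bot.read_position()); c[2]=.072
print(bot.move_linear(c+.03*d,.03,until_force=22),bot.read_position(),bot.read_ft_force())
bot.wait(.3); print(bot.read_position(),bot.read_ft_force())
c=np.array(bot.read_position()); bot.move_linear(c-.06*d,.1); c=c-.06*d; c[2]=.2; bot.move_linear(c,.2)
bot.move_pose((.38,.0,.36),down(np.pi/2)); bot.wait(.2); cam,im=snap("wrist")
o=ortho(cam,im,.36,.68,-.4,.46,.1,1000); S=bot.camera("side"); a=cv2.resize(S[90:395,170:470],(354,360))
b=cv2.resize(bot.camera("scene")[90:300,200:490],(440,319)); v=np.zeros((600,800,3),np.uint8); v[:238,:640]=cv2.resize(o,(640,238)); v[238:598,:354]=a; v[238:557,358:798]=b
cv2.imwrite("pics/fin.png",v[:,:,::-1]); print(bot.read_clock())
E
```

```text
True [0.60102632 0.27583498 0.06980783] [-0.04674527 -0.2282369  -0.0422744 ]
[0.60053478 0.27568728 0.06932247] [-0.10491603  0.57768712  0.23136453]
87.6167
```

View pics/fin.png

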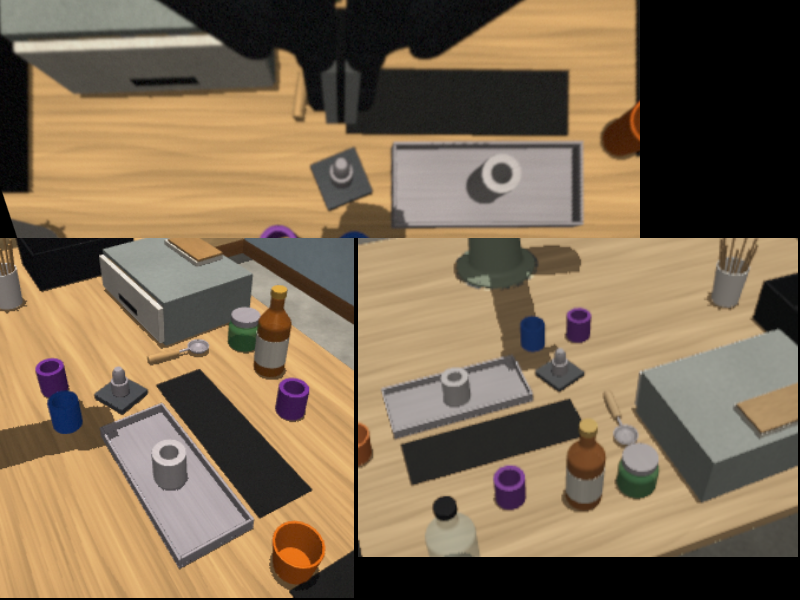

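Looks shut, but I'll check the gap closely.

```bash
python3 - <<'E'
from h import *
bot.move_pose((.50,.05,.22),down(np.pi/2)); bot.wait(.2); cam,im=snap("wrist"); np.savez("gap.npz",m=cam[0],T=cam[1],im=im)
o=ortho(cam,im,.56,.68,.06,.3,.106,2500); cv2.imwrite("pics/gap.png",o[:,:,::-1]); print(bot.read_clock())
E
```

```text
88.65
```

View pics/gap.png

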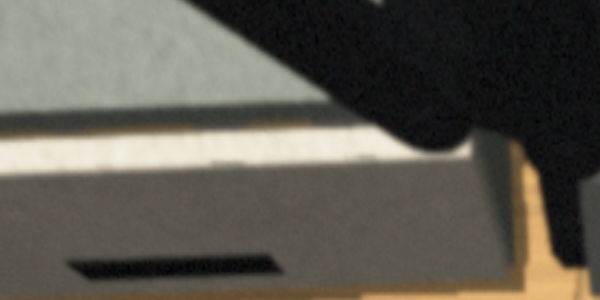

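The panel's back edge is within about 1–2 mm of the cabinet face. One firmer slow push will make sure of it.

```bash
python3 - <<'E'
from h import *
q=down(np.pi/2); d=np.array([np.cos(.04),np.sin(.04),0])
p=np.array([.56,.268,.2]); bot.move_pose(p,q); p[2]=.074; bot.move_linear(p,.15)
h=bot.move_linear(p+.025*d,.03,until_force=3); print(h,bot.read_position(),bot.read_ft_force())
c=np.array(bot.read_position()); c[2]=.074
for i in range(12):
    c=c+.002*d; h=bot.move_linear(c,.01,until_force=30); f=bot.read_ft_force(); print(h,np.round(bot.read_position(),4),np.round(f,1))
    if h or abs(f[0])>28: break
c=np.array(bot.read_position())-.06*d; bot.move_linear(c,.1); c[2]=.22; bot.move_linear(c,.2)
bot.move_pose((.50,.05,.22),q); bot.wait(.2); cam,im=snap("wrist"); np.savez("gap2.npz",m=cam[0],T=cam[1],im=im)
o=ortho(cam,im,.56,.68,.06,.3,.106,2500); o0=ortho(*load("gap.npz"),.56,.68,.06,.3,.106,2500)
g=[cv2.cvtColor(a,cv2.COLOR_RGB2GRAY)[:,150:250].astype(np.float32) for a in (o0,o)]
print("shift px",[cv2.phaseCorrelate(g[0][r],g[1][r],cv2.createHanningWindow((100,g[0][r].shape[0]),5)) for r in (slice(110,300),slice(0,118))])
print(bot.read_clock())
E
```

```text
False [0.58472538 0.26894725 0.07386563] [-0.43747856  0.0766525   0.28092303]
False [0.5868 0.269  0.0741] [ 0.8  0.2 -0.1]
False [0.5888 0.2691 0.074 ] [-0.1 -0.4  0.1]
False [0.5908 0.2692 0.074 ] [-0.3 -0.2  0.5]
False [0.5928 0.2693 0.074 ] [-0.5  0.4  0.3]
False [0.5948 0.2693 0.074 ] [-0.3 -0.6 -0.3]
False [0.5968 0.2694 0.074 ] [ 0.4  0.5 -0.2]
False [0.5988 0.2695 0.074 ] [0.  0.8 0.5]
False [0.6008 0.2696 0.074 ] [0.4 0.1 0.3]
False [0.6023 0.2696 0.0739] [-1.   0.3  1.1]
False [0.6024 0.2697 0.0738] [-6.7 -1.4  4.3]
False [0.6024 0.2697 0.0738] [-12.4  -0.5   8.9]
False [0.6023 0.2697 0.0738] [-17.1  -1.3  12.3]
shift px [((0.09960114368291784, 0.01477256079357403), 0.4106815280516942), ((-0.31402466817557695, 4.085070881190944), 0.2402843908468882)]
98.55
```

```bash
python3 -c "
from cell import bot
print(bot.close_job())"
```

```text
the job is handed in; nothing more can be done
None
```

I tried the four sleeves in order: 1, 2 and 4 slid to the foot and stand in the drawer, 3 stopped on the shoulder and stands in the tray. I pushed the drawer to a rigid stop, which I take as home since I couldn't see the catch itself, touched none of the other items, and handed the job in; the call returned no verdict.

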